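# Discard a used culture plate in the lever bin

## Robot

A 7-joint arm with a two-finger parallel gripper is mounted at the origin on a cart in front of the work surface, level with it; the furniture and walls round the work are solid. World frame = base frame: x ahead of the robot, y to its left, z up, the work surface at z = 0. Lengths are in m, angles in degrees, forces in N, time in s.
With the tool pointing down it reaches from about 0.425 to 0.875 m from the base axis. Payload 4.7 kg.
Tool frame: the origin (TCP) lies between the finger pads; the fingertips stand 17 mm ahead of it and the grasp point (between the pads) lies 2 mm behind it; z points along the fingers, y is the line along which they close (so a half turn about z gives the same grasp; the last joint's range is limited). The gripper opens to 87 mm and grips with 3 to 60 N. Pads are 19 mm wide; open, the fingers measure 117 mm over their backs; the gripper's body (75 mm by 190 mm) begins 51 mm behind the grasp point.
Start: joints at [-65.713, 18.392, -4.016, 83.108, 1.295, 78.541, -3.26], TCP at [0.259, 0.596, 0.24] pointing down, gripper open.
Joint ranges: [-163.93, 163.93], [-17.29, 119.83], [-79.2, 71.16], [3.27, 140.29], [-89.18, 269.18], [5.43, 117.66], [-154.24, 154.24]. Speed limits (degrees/s): [147.25, 147.25, 180, 180, 180, 180, 180].

## Interface

Orientations are given as [roll, pitch, yaw] about the fixed x, y, z axes, in that order (R = Rz(yaw) Ry(pitch) Rx(roll)).
In Python, from cell import env, cams gives the robot as it stands.
- The arm moves only by the shell command python3 -m pendant 'ROWS' [FORCE]. ROWS is JSON, a list of rows, each an object of numbers: "tx", "ty", "tz": the shift along the tool's x, y, z each as a share of 0.05 m, from -1 to 1; "spin": the turn about the tool's z as a share of 4 degrees, from -1 to 1; "claw": the closure, from 0 (fully open) to 1 (shut). A call has 1 to 10 rows; each row shifts and turns the commanded pose from where the row before left it, along the tool's axes as they then stand; what a row does not reach is not made up. A row lasts 1/8 s, in which the tool goes at most 62.5 mm and 10.7 degrees, less where a joint would pass 70% of its speed; a pose out of reach is approached as far as the arm can. A call with a number of a shift or a turn outside -1 to 1 is refused whole. A call with a gripper value outside its range is refused whole. The fingers move at their own pace and stop on an object; FORCE is the grip in N (left out, the last holds). Time passes only in rows, so rows that do not move let the fingers close. It gives the time, the measured TCP pose, the force, the opening and the grip force at its end, in the units of the state.
- env.get_obs(): the state, without advancing time (a new reading comes with each control period).
- cams.read_camera(name): name is "scene" or "top" or "wrist"; returns the picture (480x640x3 uint8, red, green, blue); there is no depth.
- cams.camera_info(name): a dict with "fx", "fy", "cx", "cy" (pixels), "k1" (the pictures are not rectified: a ray, as slopes to the right and down, at radius r is drawn at 1 + k1 r^2 times it, then the intrinsics apply), "rvec" (rotation vector, rad) and "tvec" (3), from world to camera coordinates, as OpenCV has them. Camera axes: x right, y down, z forward; pixel columns grow to the right and rows downward; lengths in m; the calibration is good to about 2 mm. A picture is of the moment at which its call begins: read the wrist's pose just before it. camera_info takes no time and is no camera call; for the wrist camera it gives the pose at the moment of the call.
- env.sign_off(): hands the job in; it is judged then, once.
The state is a dict: "time_s": time; "qpos": joint angles; "joint_velocities": joint speeds; "effort": joint torques, N m; "tool_pos": TCP position; "tool_rot": TCP orientation; "force": force on the tool from outside, world axes, zero at the start; "wrist_torque": the same for the moment, N m; "grip_width": finger opening in m; "grasp_force": force on a finger pad.
Only numpy, scipy, OpenCV 4.12 (cv2) and the standard library are available. Lean on these libraries where they do the work, as an engineer would, in place of code of your own. Each camera call takes 0.05 s, during which the arm holds its last target. There are 200 camera calls.

## Task

Throw the used culture plate away without picking it up: press the black paddle of the discard bin's lever all the way down until the spring catch snaps over it and holds the heavy yellow flap open, then push the plate along the shelf so that it drops into the bin. Finally press down the red tab of the catch, which lets the flap fall shut again. Everything is pressed or pushed with the fingertips only: do not lift the plate, do not touch the flap itself, and leave the other things on the bench where they are.

Things in the scene. Friction and masses are not known exactly. Their poses are not given: they have to be found in the camera images.
- bin: discard bin fixed to the bench: stainless tub 166 (x) by 152 (y) by 150 mm high on a grey base plate. Origin: on the bench under the tub's centre; x points from the shelf to the tub's back, y left, z up. Its yellow flap covers the mouth, hinged at the back edge (x 0.078, z 0.156); held open it leans up about 60 degrees, front edge near x 0, z 0.30. Lever and catch are on its right (y < 0)
- mouth (a point): centre of the tub's open top, under the flap: mouth 158 mm (bin x) by 144 mm (bin y), 0.150 above the bench; the tub's floor is 138 mm below it; its front wall is 4 mm thick, outer face 83 mm in front of this point
- shelf (a point): centre of the top of the loading shelf, level with the mouth, in front of the tub: 135 mm (bin x, from -0.215 to the tub's front wall) by 128 mm between its side rims, which stand 8 mm high; open at its front end and towards the mouth
- lever_pad (a point): centre of the top of the lever's black paddle, 46 mm (bin x) by 32 mm (bin y). The steel lever turns about bin y on a pivot at bin (-0.030, -0.100, 0.148); the paddle is on its long end, 155 mm in front of the pivot and set 30 mm to its right; the short end lies under a pin on the flap's side. Pressed, the paddle goes almost straight down, from 0.214 to 0.090, with 4 to 8 N; tilted 24 degrees at the bottom
- lever (a joint): angle of the lever (rad): 0 at rest with the paddle up, grows as the paddle is pressed; stop at 0.82 (all the way down); the catch snaps in at about 0.77 and then holds the lever at about 0.76
- flap (a joint): angle of the yellow flap (rad), 157 by 156 mm, about 0.7 kg: 0 is shut, about 1.1 when the lever is held by the catch. The lever lifts it; when the lever is freed it falls shut by itself in about a second, slowed by a damper, and the paddle swings up again
- catch_tab (a point): centre of the top of the catch's red release tab, 30 mm (bin x) by 34 mm (bin y), level, 0.068 above the bench, to the right of the lever. Pressing it down 16 to 25 mm (about 2 to 6 N; stop at about 28 mm) swings the hook outward, freeing the lever, which swings up again 74 mm to the left of the tab
- catch (a joint): angle of the spring catch (rad): 0 with the hook in, grows to 0.32 as the red tab is pressed down (the hook is clear from about 0.17); springs back to 0
- plate: the used culture plate: a closed round clear dish with pink medium, 92 mm across, 19 mm high, 75 g, lying on the loading shelf. Origin: centre of its underside, z up
- sample_bottle: bystander: white bottle with blue cap, 51 mm across, 100 mm high, left of the bin. Origin: centre of its underside
- dropper: bystander: small brown dropper bottle with an orange-red bulb, 33 mm across, 100 mm high, right of the tub. Origin: centre of its underside
- lab_marker: bystander: white marker with black cap, 160 mm long along its y, 18 mm thick, lying in front of the bin. Origin: its middle, underneath
- forceps: bystander: steel forceps, 136 mm long along its y, 10 mm high, lying to the left of the shelf. Origin: their middle, underneath
Mind the look-alikes: they are no part of the job. Leave any purple or turquoise look-alike of the plate alone.

How it is judged:
By the outcome, as a careful person would: the job done as asked, in the order asked, and still so for the second after the job is handed in, with the robot touching nothing.
It also fails if it takes over 54 s, if anything falls off the work surface, if the arm or the gripper's body presses on something with over 40 N, if the wrist force passes 120 N, or if a joint passes its speed limit or range.

## Working session

There is one attempt and no reset: what is moved stays moved. The work goes in short steps, Python scripts to look and compute and a shell command to move; the robot and the scene stay as the last step left them, time stands still between calls to the robot, and variables do not carry over. Pictures are saved under pics/ and viewed, at most 10 in all, crops included, and the job is handed in when it is done.

```bash
mkdir -p pics; cat > h.py <<'E'
import numpy as np,cv2
from cell import env,cams
def snap(n,f):
    im=cams.read_camera(n); cv2.imwrite('pics/'+f,cv2.cvtColor(im,cv2.COLOR_RGB2BGR)); return im
def ray(n,uv,ci=None):
    c=ci or cams.camera_info(n)
    d=np.array([(uv[0]-c['cx'])/c['fx'],(uv[1]-c['cy'])/c['fy']]);s=d.copy()
    for _ in range(20): s=d/(1+c['k1']*(s@s))
    R=cv2.Rodrigues(np.array(c['rvec'],float))[0];t=np.array(c['tvec'],float).ravel()
    return -R.T@t,R.T@np.array([s[0],s[1],1])
def onz(n,uv,z,ci=None):
    o,d=ray(n,uv,ci);return o+d*(z-o[2])/d[2]
def proj(n,P,ci=None):
    c=ci or cams.camera_info(n)
    R=cv2.Rodrigues(np.array(c['rvec'],float))[0];p=R@np.array(P,float)+np.array(c['tvec'],float).ravel()
    s=p[:2]/p[2];s=s*(1+c['k1']*(s@s));return np.array([s[0]*c['fx']+c['cx'],s[1]*c['fy']+c['cy']])
E
python3 - <<'E'
from h import *
snap('top','top0.png');snap('scene','scene0.png')
o=env.get_obs();print(o['time_s'],o['tool_pos'],o['tool_rot'])
E
```

```text
0.1 [0.25880679 0.5957333  0.23857397] [-1.79901355e+02  4.91404505e-03  1.56523302e+02]
```

View pics/top0.png

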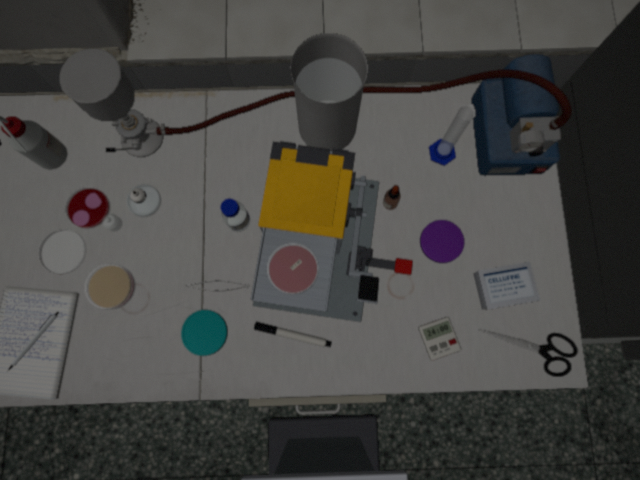

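View pics/scene0.png

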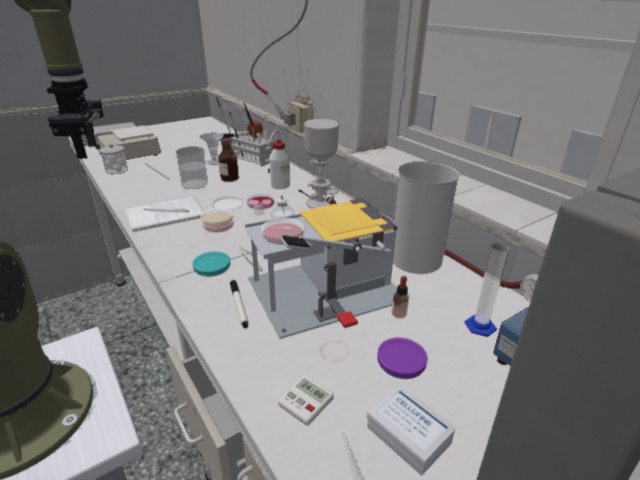

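The top view shows the bin with its yellow flap (305,190), the plate (292,267), the paddle (368,288), the red tab (403,266), the marker (292,334), the dropper (392,196) and the bottle (233,213). The next step is to compute positions.

```bash
python3 - <<'E'
from h import *
im=cv2.imread('pics/top0.png');hsv=cv2.cvtColor(im,cv2.COLOR_BGR2HSV)
def blob(m,box):
    x0,y0,x1,y1=box;k=np.zeros(m.shape,np.uint8);k[y0:y1,x0:x1]=m[y0:y1,x0:x1]
    cs=cv2.findContours(k,cv2.RETR_EXTERNAL,cv2.CHAIN_APPROX_NONE)[0];return max(cs,key=cv2.contourArea)
Y=blob(cv2.inRange(hsv,(20,150,80),(35,255,255)),(240,130,370,250))
Pk=blob(cv2.inRange(hsv,(0,40,60),(12,150,255))|cv2.inRange(hsv,(168,40,60),(180,150,255)),(255,235,330,310))
R=blob(cv2.inRange(hsv,(0,180,80),(8,255,255))|cv2.inRange(hsv,(172,180,80),(180,255,255)),(385,250,420,280))
B=blob(cv2.inRange(hsv,(0,0,0),(180,255,30)),(352,272,385,305))
for n,c,z in (('flap',Y,.158),('plate',Pk,.165),('tab',R,.068),('pad',B,.214)):
    r=cv2.minAreaRect(c);print(n,np.round(r,1) if 0 else r, onz('top',r[0],z).round(4))
    print('  corners',[onz('top',p,z).round(3)[:2].tolist() for p in cv2.boxPoints(r)])
for n,uv,z in (('shelfFL',(254,302),.15),('shelfFR',(329,311),.15),('sb',(233,206),.1),('drop',(394,188),.1),('mk0',(256,328),.01),('mk1',(330,344),.01),('cyl',(330,65),.25)):
    print(n,onz('top',uv,z).round(3))
print(ray('top',(320,240)))
p=onz('top',cv2.minAreaRect(B)[0],.214);t=onz('top',cv2.minAreaRect(R)[0],.068)
for q in (p,t): print(proj('scene',q))
E
```

```text
flap ((306.1199645996094, 191.66000366210938), (85.27708435058594, 81.60012817382812), 8.13010311126709) [0.6669 0.0164 0.158 ]
  corners [[0.605, 0.105], [0.76, 0.082], [0.731, -0.075], [0.578, -0.047]]
plate ((292.7500305175781, 268.7500305175781), (45.961936950683594, 46.66904830932617), 45.0) [0.5235 0.0433 0.165 ]
  corners [[0.525, 0.101], [0.583, 0.042], [0.522, -0.014], [0.466, 0.045]]
tab ((403.0799560546875, 265.9399719238281), (15.697771072387695, 12.869343757629395), 8.13010311126709) [ 0.5382 -0.1675  0.068 ]
  corners [[0.528, -0.15], [0.553, -0.155], [0.548, -0.185], [0.523, -0.18]]
pad ((368.07928466796875, 287.7865905761719), (18.22120475769043, 23.411483764648438), 6.340191841125488) [ 0.4801 -0.0825  0.214 ]
  corners [[0.463, -0.065], [0.501, -0.071], [0.497, -0.101], [0.459, -0.094]]
shelfFL [0.469 0.113 0.15 ]
shelfFR [ 0.449 -0.018  0.15 ]
sb [0.661 0.16  0.1  ]
drop [ 0.688 -0.155  0.1  ]
mk0 [0.43  0.127 0.01 ]
mk1 [ 0.394 -0.021  0.01 ]
cyl [ 0.867 -0.033  0.25 ]
(array([ 0.38155617, -0.00142809,  1.03813991]), array([ 0.21499905, -0.00532434, -0.97662134]))
[294.1540512  240.78651857]
[345.67378634 318.15137675]
```

The bin's yaw is about -9° and its origin is near (0.669, 0.015). The paddle is at (0.480, -0.083), the tab at (0.538, -0.168) and the plate at (0.5235, 0.043). I'll start by raising the arm and spinning the tool to yaw 81, with the fingers closing.

```bash
python3 -m pendant '[{"spin":1,"tz":-0.2,"claw":1},{"spin":1,"tz":-0.2,"claw":1},{"spin":1,"tz":-0.2,"claw":1},{"spin":1,"tz":-0.2,"claw":1},{"spin":1,"tz":-0.2,"claw":1},{"spin":1,"tz":-0.2,"claw":1},{"spin":1,"tz":-0.2,"claw":1},{"spin":1,"tz":-0.2,"claw":1},{"spin":1,"claw":1},{"spin":1,"claw":1}]' 10
python3 -m pendant '[{"spin":1,"claw":1},{"spin":1,"claw":1},{"spin":1,"claw":1},{"spin":1,"claw":1},{"spin":1,"claw":1},{"spin":1,"claw":1},{"spin":1,"claw":1},{"spin":1,"claw":1},{"spin":0.9,"claw":1}]'
cat >> h.py <<'E'
def togo(x,y,z,yaw=None):
    o=env.get_obs();p=np.array(o['tool_pos']);w=np.radians(o['tool_rot'][2]);d=np.array([x,y])-p[:2]
    print('t',round(o['time_s'],2),'pos',p.round(4),'rot',np.round(o['tool_rot'],1),'F',np.round(o['force'],1),
      '| units tx',round(d@[np.cos(w),np.sin(w)]/.05,2),'ty',round(d@[np.sin(w),-np.cos(w)]/.05,2),'tz',round((p[2]-z)/.05,2))
def B(x,y,o=(.669,.015),a=-9):
    a=np.radians(a);return o[0]+x*np.cos(a)-y*np.sin(a),o[1]+x*np.sin(a)+y*np.cos(a)
E
python3 -c "
from h import *
togo(.479,-.084,.27)"
```

```text
t 0.1 pos [0.2588 0.5957 0.2386] rot [-179.9    0.   156.5] F [-0.7 -0.1  0.4] | units tx -9.46 ty -10.71 tz -0.63invalid input at $[0]: expected keys tx, ty, tz, spin, claw
invalid input at $[0]: expected keys tx, ty, tz, spin, claw
```

Every row needs all five keys.

```bash
python3 -m pendant '[{"tx":0,"ty":0,"tz":-0.2,"spin":1,"claw":1},{"tx":0,"ty":0,"tz":-0.2,"spin":1,"claw":1},{"tx":0,"ty":0,"tz":-0.2,"spin":1,"claw":1},{"tx":0,"ty":0,"tz":-0.2,"spin":1,"claw":1},{"tx":0,"ty":0,"tz":-0.2,"spin":1,"claw":1},{"tx":0,"ty":0,"tz":-0.2,"spin":1,"claw":1},{"tx":0,"ty":0,"tz":-0.2,"spin":1,"claw":1},{"tx":0,"ty":0,"tz":-0.2,"spin":1,"claw":1},{"tx":0,"ty":0,"tz":0,"spin":1,"claw":1},{"tx":0,"ty":0,"tz":0,"spin":1,"claw":1}]' 10
python3 -m pendant '[{"tx":0,"ty":0,"tz":0,"spin":1,"claw":1},{"tx":0,"ty":0,"tz":0,"spin":1,"claw":1},{"tx":0,"ty":0,"tz":0,"spin":1,"claw":1},{"tx":0,"ty":0,"tz":0,"spin":1,"claw":1},{"tx":0,"ty":0,"tz":0,"spin":1,"claw":1},{"tx":0,"ty":0,"tz":0,"spin":1,"claw":1},{"tx":0,"ty":0,"tz":0,"spin":1,"claw":1},{"tx":0,"ty":0,"tz":0,"spin":1,"claw":1},{"tx":0,"ty":0,"tz":0,"spin":0.9,"claw":1}]'
python3 -c "
from h import *
togo(.479,-.084,.27)"
```

```text
time_s: 1.35
tool_pos: [0.2589, 0.596, 0.3191]
tool_rot: [-180.0, 0.0, 116.4]
force: [0.6, -0.2, 0.5]
grip_width: 0.0013
grasp_force: 0.0
time_s: 2.48
tool_pos: [0.2589, 0.5959, 0.3189]
tool_rot: [-180.0, 0.1, 80.8]
force: [0.4, 0.2, -0.6]
grip_width: 0.0002
grasp_force: 0.0
t 2.48 pos [0.2589 0.5959 0.3189] rot [-1.80e+02  1.00e-01  8.08e+01] F [ 0.4  0.2 -0.6] | units tx -12.72 ty 6.52 tz 0.98
```

```bash
python3 -m pendant '[{"tx":-0.9,"ty":0.46,"tz":0,"spin":0,"claw":1},{"tx":-0.9,"ty":0.46,"tz":0,"spin":0,"claw":1},{"tx":-0.9,"ty":0.46,"tz":0,"spin":0,"claw":1},{"tx":-0.9,"ty":0.46,"tz":0,"spin":0,"claw":1},{"tx":-0.9,"ty":0.46,"tz":0,"spin":0,"claw":1},{"tx":-0.9,"ty":0.46,"tz":0,"spin":0,"claw":1},{"tx":-0.9,"ty":0.46,"tz":0,"spin":0,"claw":1}]'
python3 -m pendant '[{"tx":-0.9,"ty":0.46,"tz":0,"spin":0,"claw":1},{"tx":-0.9,"ty":0.46,"tz":0,"spin":0,"claw":1},{"tx":-0.9,"ty":0.46,"tz":0,"spin":0,"claw":1},{"tx":-0.9,"ty":0.46,"tz":0,"spin":0,"claw":1},{"tx":-0.9,"ty":0.46,"tz":0.2,"spin":0,"claw":1},{"tx":-0.9,"ty":0.46,"tz":0.4,"spin":0,"claw":1},{"tx":-0.9,"ty":0.46,"tz":0.3,"spin":0,"claw":1},{"tx":-0.12,"ty":0.08,"tz":0,"spin":0,"claw":1},{"tx":0,"ty":0,"tz":0,"spin":0,"claw":1}]'
python3 -c "
from h import *
togo(.479,-.084,.235)
snap('scene','s1.png');snap('wrist','w1.png')"
```

```text
time_s: 3.35
tool_pos: [0.3685, 0.2579, 0.3192]
tool_rot: [-180.0, 0.0, 80.9]
force: [0.6, 0.6, 0.3]
grip_width: 0.0007
grasp_force: 0.0
time_s: 4.47
tool_pos: [0.4804, -0.083, 0.2744]
tool_rot: [-180.0, -0.0, 80.9]
force: [0.6, -0.4, 0.7]
grip_width: 0.0005
grasp_force: 0.0
t 4.47 pos [ 0.4804 -0.083   0.2744] rot [-180.    -0.    80.9] F [ 0.6 -0.4  0.7] | units tx -0.02 ty -0.03 tz 0.79
```

View pics/w1.png

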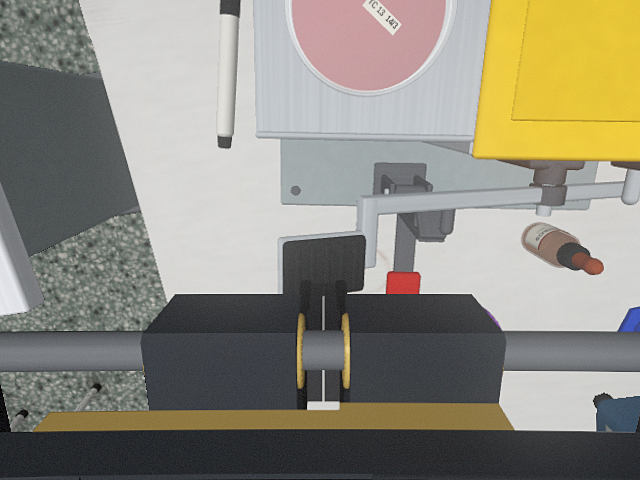

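View pics/s1.png

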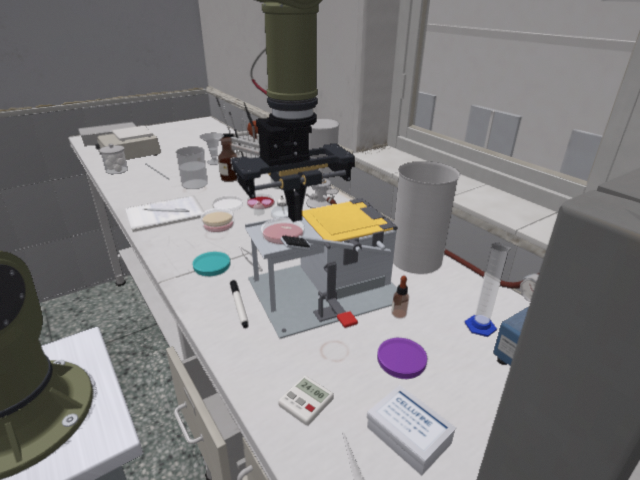

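The wrist view shows the paddle around (323,265), partly hidden by the gripper, with the fingertips in line with it. I'll check the lateral offset numerically.

```bash
python3 -c "
from h import *
for uv,z in (((283,240),.222),((366,235),.206),((283,265),.222),((364,265),.206)): print(uv,onz('wrist',uv,z).round(4))
print(proj('wrist',(.4804,-.083,.214)),proj('wrist',(.4804,-.083,.257)))
for uv in ((256,136),(473,138)): print(onz('wrist',uv,.158).round(4))
print(onz('wrist',(372,18),.160).round(4),B(-.175,-.13),B(-.215,-.068))"
```

```text
(283, 240) [ 0.4642 -0.0613  0.222 ]
(366, 235) [ 0.5053 -0.0698  0.206 ]
(283, 265) [ 0.4618 -0.074   0.222 ]
(364, 265) [ 0.5021 -0.0862  0.206 ]
[322.91595775 270.69545127] [322.75592019 306.69915339]
[ 0.4508 -0.0124  0.158 ]
[ 0.5791 -0.0339  0.158 ]
[0.527  0.0396 0.16  ] (np.float64(0.47581805994062093), np.float64(-0.0860234528953275)) (np.float64(0.44600946314930967), np.float64(-0.018529397176819742))
```

The tip is centred over the paddle, so I'll press down.

```bash
python3 -m pendant '[{"tx":0,"ty":0,"tz":0.4,"spin":0,"claw":1},{"tx":0,"ty":0,"tz":0.4,"spin":0,"claw":1},{"tx":0,"ty":0,"tz":0.3,"spin":0,"claw":1},{"tx":0,"ty":0,"tz":0.3,"spin":0,"claw":1},{"tx":0,"ty":0,"tz":0.3,"spin":0,"claw":1},{"tx":0,"ty":0,"tz":0.3,"spin":0,"claw":1}]'
python3 -m pendant '[{"tx":0,"ty":0,"tz":0.3,"spin":0,"claw":1},{"tx":0,"ty":0,"tz":0.3,"spin":0,"claw":1},{"tx":0,"ty":0,"tz":0.2,"spin":0,"claw":1},{"tx":0,"ty":0,"tz":0.2,"spin":0,"claw":1},{"tx":0,"ty":0,"tz":0.1,"spin":0,"claw":1},{"tx":0,"ty":0,"tz":0.1,"spin":0,"claw":1}]'
```

```text
time_s: 5.32
tool_pos: [0.4804, -0.0815, 0.1743]
tool_rot: [-180.0, -0.1, 81.1]
force: [-2.5, 1.2, 5.2]
grip_width: 0.0004
grasp_force: 2.2
time_s: 6.08
tool_pos: [0.4861, -0.0836, 0.1173]
tool_rot: [179.3, -0.1, 81.0]
force: [3.2, 1.0, 19.6]
grip_width: 0.0003
grasp_force: 8.7
```

```bash
python3 -m pendant '[{"tx":0,"ty":0,"tz":0,"spin":0,"claw":1},{"tx":0,"ty":0,"tz":-0.2,"spin":0,"claw":1},{"tx":0,"ty":0,"tz":-0.2,"spin":0,"claw":1},{"tx":0,"ty":0,"tz":-0.3,"spin":0,"claw":1}]'
python3 -c "
from h import *
togo(.479,-.084,.235)
im=snap('scene','s2.png');cv2.imwrite('pics/s2c.png',cv2.resize(im[150:390,200:440,::-1],(600,600)))"
```

```text
time_s: 6.58
tool_pos: [0.48, -0.0834, 0.1497]
tool_rot: [-179.9, 0.0, 80.9]
force: [-0.1, 0.7, -0.6]
grip_width: 0.0009
grasp_force: 0.0
t 6.58 pos [ 0.48   -0.0834  0.1497] rot [-179.9    0.    80.9] F [-0.1  0.7 -0.6] | units tx -0.01 ty -0.02 tz -1.71
```

View pics/s2c.png

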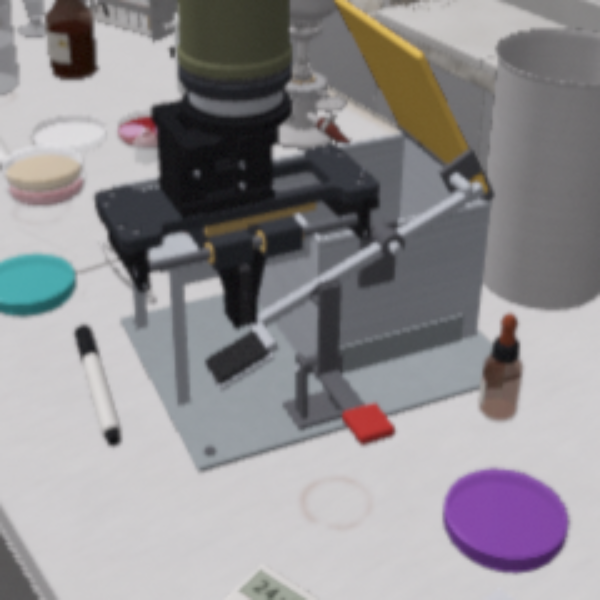

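The catch holds: the paddle is down, the flap is open at crop (400,80) and the tool reads no force. Next I'll rise and spin to yaw 171, with the fingers about 40 mm apart.

```bash
python3 -m pendant '[{"tx":0,"ty":0,"tz":-0.5,"spin":-1,"claw":0.54},{"tx":0,"ty":0,"tz":-0.5,"spin":-1,"claw":0.54},{"tx":0,"ty":0,"tz":-0.5,"spin":-1,"claw":0.54},{"tx":0,"ty":0,"tz":-0.4,"spin":-1,"claw":0.54},{"tx":0,"ty":0,"tz":0,"spin":-1,"claw":0.54},{"tx":0,"ty":0,"tz":0,"spin":-1,"claw":0.54},{"tx":0,"ty":0,"tz":0,"spin":-1,"claw":0.54},{"tx":0,"ty":0,"tz":0,"spin":-1,"claw":0.54},{"tx":0,"ty":0,"tz":0,"spin":-1,"claw":0.54},{"tx":0,"ty":0,"tz":0,"spin":-1,"claw":0.54}]'
python3 -m pendant '[{"tx":0,"ty":0,"tz":0,"spin":-1,"claw":0.54},{"tx":0,"ty":0,"tz":0,"spin":-1,"claw":0.54},{"tx":0,"ty":0,"tz":0,"spin":-1,"claw":0.54},{"tx":0,"ty":0,"tz":0,"spin":-1,"claw":0.54},{"tx":0,"ty":0,"tz":0,"spin":-1,"claw":0.54},{"tx":0,"ty":0,"tz":0,"spin":-1,"claw":0.54},{"tx":0,"ty":0,"tz":0,"spin":-1,"claw":0.54},{"tx":0,"ty":0,"tz":0,"spin":-1,"claw":0.54},{"tx":0,"ty":0,"tz":0,"spin":-1,"claw":0.54},{"tx":0,"ty":0,"tz":0,"spin":-1,"claw":0.54}]'
python3 -m pendant '[{"tx":0,"ty":0,"tz":0,"spin":-1,"claw":0.54},{"tx":0,"ty":0,"tz":0,"spin":-1,"claw":0.54},{"tx":0,"ty":0,"tz":0,"spin":-0.5,"claw":0.54},{"tx":0,"ty":0,"tz":0,"spin":0,"claw":0.54}]'
python3 -c "
from h import *
togo(.450,.054,.174)"
```

```text
time_s: 7.88
tool_pos: [0.4805, -0.0834, 0.2448]
tool_rot: [180.0, 0.0, 121.0]
force: [0.2, -0.4, -0.5]
grip_width: 0.0403
grasp_force: 0.0
time_s: 9.12
tool_pos: [0.4805, -0.0834, 0.2448]
tool_rot: [180.0, 0.0, 161.0]
force: [-0.0, -0.3, 0.6]
grip_width: 0.04
grasp_force: 0.0
time_s: 9.62
tool_pos: [0.4806, -0.0833, 0.2447]
tool_rot: [180.0, 0.0, 170.9]
force: [-0.1, -0.7, -0.2]
grip_width: 0.0402
grasp_force: 0.0
t 9.62 pos [ 0.4806 -0.0833  0.2447] rot [180.    0.  170.9] F [-0.1 -0.7 -0.2] | units tx 1.04 ty 2.61 tz 1.41
```

```bash
python3 -m pendant '[{"tx":0.26,"ty":0.65,"tz":0,"spin":0,"claw":0.54},{"tx":0.26,"ty":0.65,"tz":0,"spin":0,"claw":0.54},{"tx":0.26,"ty":0.65,"tz":0,"spin":0,"claw":0.54},{"tx":0.26,"ty":0.65,"tz":0,"spin":0,"claw":0.54},{"tx":0,"ty":0,"tz":0.5,"spin":0,"claw":0.54},{"tx":0,"ty":0,"tz":0,"spin":0,"claw":0.54}]'
python3 -c "
from h import *
togo(.450,.054,.174)
im=snap('scene','s3.png');cv2.imwrite('pics/s3c.png',cv2.resize(im[130:330,180:420,::-1],(720,600)))
snap('wrist','w3.png')"
```

```text
time_s: 10.38
tool_pos: [0.4485, 0.0532, 0.2183]
tool_rot: [-179.9, -0.1, 170.9]
force: [-0.2, 0.4, -0.1]
grip_width: 0.0401
grasp_force: 0.0
t 10.38 pos [0.4485 0.0532 0.2183] rot [-1.799e+02 -1.000e-01  1.709e+02] F [-0.2  0.4 -0.1] | units tx -0.03 ty 0.02 tz 0.89
```

View pics/s3c.png

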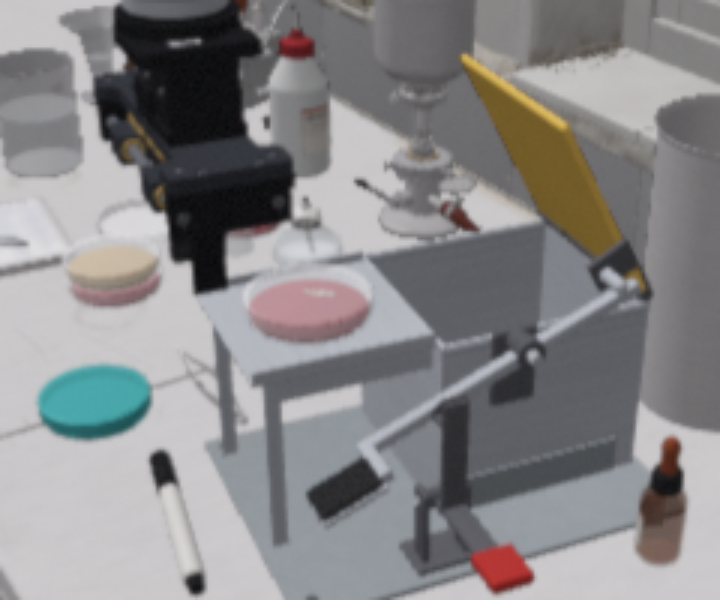

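The fingers stand in front of the plate and in line with it, the lever is latched, and the flap is open. I'll descend and push.

```bash
python3 -m pendant '[{"tx":0,"ty":0,"tz":0.44,"spin":0,"claw":0.54},{"tx":0,"ty":0,"tz":0.44,"spin":0,"claw":0.54},{"tx":0,"ty":0,"tz":0,"spin":0,"claw":0.54},{"tx":-0.2,"ty":0,"tz":0,"spin":0,"claw":0.54},{"tx":-0.2,"ty":0,"tz":0,"spin":0,"claw":0.54},{"tx":-0.2,"ty":0,"tz":0,"spin":0,"claw":0.54},{"tx":-0.2,"ty":0,"tz":0,"spin":0,"claw":0.54},{"tx":-0.2,"ty":0,"tz":0,"spin":0,"claw":0.54},{"tx":-0.2,"ty":0,"tz":0,"spin":0,"claw":0.54}]'
python3 -c "
from h import *
togo(*B(-.07,.005,(.672,.018)),.174)"
```

```text
time_s: 11.6
tool_pos: [0.5094, 0.0438, 0.1756]
tool_rot: [-180.0, -0.0, 170.9]
force: [-3.5, 1.5, 3.2]
grip_width: 0.0399
grasp_force: 1.8
t 11.6 pos [0.5094 0.0438 0.1756] rot [-180.    -0.   170.9] F [-3.5  1.5  3.2] | units tx -1.89 ty 0.1 tz 0.03
```

```bash
python3 -c "
from h import *
im=snap('scene','s4.png');cv2.imwrite('pics/s4c.png',cv2.resize(im[170:330,220:420,::-1],(750,600)))
togo(.5,0,.2)"
```

```text
t 11.65 pos [0.5109 0.0434 0.1757] rot [-1.800e+02  1.000e-01  1.709e+02] F [0.5 0.1 0.3] | units tx 0.08 ty -0.89 tz -0.49
```

View pics/s4c.png

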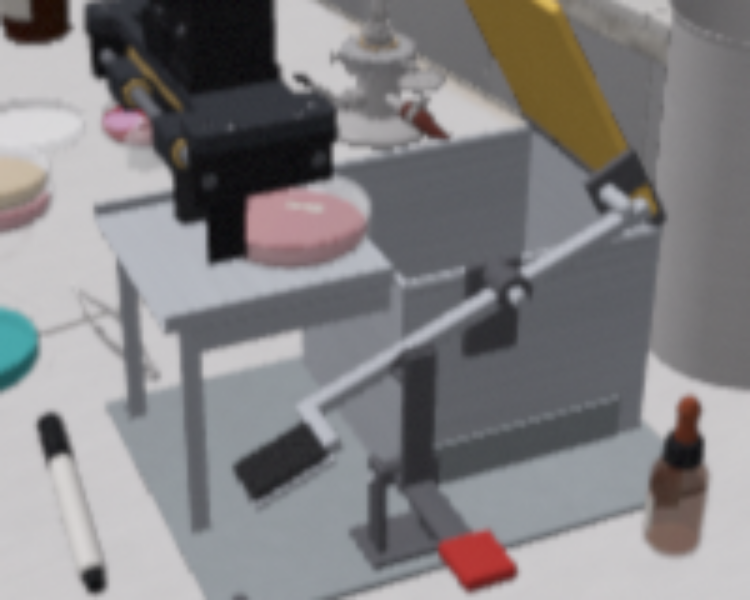

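The plate is moving along in front of the fingers and the force is back to nil, so I'll keep pushing.

```bash
python3 -m pendant '[{"tx":-0.2,"ty":0,"tz":0,"spin":0,"claw":0.54},{"tx":-0.2,"ty":0.02,"tz":0,"spin":0,"claw":0.54},{"tx":-0.2,"ty":0.02,"tz":0,"spin":0,"claw":0.54},{"tx":-0.25,"ty":0.02,"tz":0,"spin":0,"claw":0.54},{"tx":-0.25,"ty":0,"tz":0,"spin":0,"claw":0.54},{"tx":-0.25,"ty":0,"tz":0,"spin":0,"claw":0.54},{"tx":-0.25,"ty":0,"tz":0,"spin":0,"claw":0.54},{"tx":-0.25,"ty":0,"tz":0,"spin":0,"claw":0.54},{"tx":0,"ty":0,"tz":0,"spin":0,"claw":0.54},{"tx":0,"ty":0,"tz":0,"spin":0,"claw":0.54}]'
python3 -c "
from h import *
togo(.450,.054,.174)
im=snap('scene','s5.png');cv2.imwrite('pics/s5c.png',cv2.resize(im[170:330,220:420,::-1],(750,600)))"
```

```text
time_s: 12.9
tool_pos: [0.6006, 0.032, 0.1754]
tool_rot: [-180.0, -0.0, 170.9]
force: [0.2, -0.7, -0.0]
grip_width: 0.0399
grasp_force: 0.0
t 12.9 pos [0.6006 0.032  0.1754] rot [-180.    -0.   170.9] F [ 0.2 -0.7 -0. ] | units tx 3.04 ty -0.04 tz 0.03
```

View pics/s5c.png

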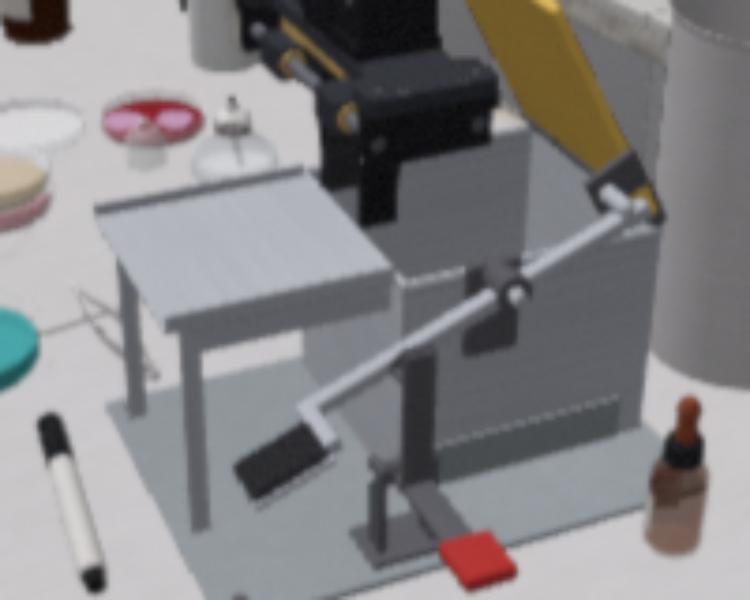

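The plate is off the shelf and in the tub. I'll back out and rise, then spin back to yaw 81.

```bash
python3 -m pendant '[{"tx":0.5,"ty":0,"tz":0,"spin":0,"claw":0.54},{"tx":0.6,"ty":0,"tz":0,"spin":0,"claw":1},{"tx":0.6,"ty":0,"tz":-0.3,"spin":0,"claw":1},{"tx":0.6,"ty":0,"tz":-0.5,"spin":1,"claw":1},{"tx":0,"ty":0,"tz":-0.5,"spin":1,"claw":1},{"tx":0,"ty":0,"tz":0,"spin":1,"claw":1},{"tx":0,"ty":0,"tz":0,"spin":1,"claw":1},{"tx":0,"ty":0,"tz":0,"spin":1,"claw":1},{"tx":0,"ty":0,"tz":0,"spin":1,"claw":1},{"tx":0,"ty":0,"tz":0,"spin":1,"claw":1}]' | head -2
python3 -m pendant '[{"tx":0,"ty":0,"tz":0,"spin":1,"claw":1},{"tx":0,"ty":0,"tz":0,"spin":1,"claw":1},{"tx":0,"ty":0,"tz":0,"spin":1,"claw":1},{"tx":0,"ty":0,"tz":0,"spin":1,"claw":1},{"tx":0,"ty":0,"tz":0,"spin":1,"claw":1},{"tx":0,"ty":0,"tz":0,"spin":1,"claw":1},{"tx":0,"ty":0,"tz":0,"spin":1,"claw":1},{"tx":0,"ty":0,"tz":0,"spin":1,"claw":1},{"tx":0,"ty":0,"tz":0,"spin":1,"claw":1},{"tx":0,"ty":0,"tz":0,"spin":1,"claw":1}]' | head -2
python3 -m pendant '[{"tx":0,"ty":0,"tz":0,"spin":1,"claw":1},{"tx":0,"ty":0,"tz":0,"spin":1,"claw":1},{"tx":0,"ty":0,"tz":0,"spin":1,"claw":1},{"tx":0,"ty":0,"tz":0,"spin":1,"claw":1},{"tx":0,"ty":0,"tz":0,"spin":1,"claw":1},{"tx":0,"ty":0,"tz":0,"spin":0.5,"claw":1}]' | head -2
python3 -c "
from h import *
togo(.537,-.171,.12)"
```

```text
time_s: 14.2
tool_pos: [0.4868, 0.0504, 0.2406]
time_s: 15.45
tool_pos: [0.4868, 0.0504, 0.2406]
time_s: 16.2
tool_pos: [0.4869, 0.0503, 0.2406]
t 16.2 pos [0.4869 0.0503 0.2406] rot [-180.    -0.    80.9] F [-0.4 -0.   0. ] | units tx -4.21 ty 1.69 tz 2.41
```

```bash
python3 -m pendant '[{"tx":-0.7,"ty":0,"tz":0,"spin":0,"claw":1},{"tx":-0.7,"ty":0,"tz":0,"spin":0,"claw":1},{"tx":-0.7,"ty":0,"tz":0,"spin":0,"claw":1},{"tx":-0.7,"ty":0.4,"tz":0,"spin":0,"claw":1},{"tx":-0.7,"ty":0.6,"tz":0,"spin":0,"claw":1},{"tx":-0.7,"ty":0.69,"tz":0,"spin":0,"claw":1},{"tx":0,"ty":0,"tz":0.7,"spin":0,"claw":1},{"tx":0,"ty":0,"tz":0.7,"spin":0,"claw":1},{"tx":0,"ty":0,"tz":0.7,"spin":0,"claw":1},{"tx":0,"ty":0,"tz":0,"spin":0,"claw":1}]'
python3 -c "
from h import *
togo(.537,-.171,.065)
im=snap('scene','s6.png');cv2.imwrite('pics/s6c.png',cv2.resize(im[200:360,260:460,::-1],(750,600)))"
```

```text
time_s: 17.45
tool_pos: [0.5355, -0.1696, 0.1334]
tool_rot: [-179.7, 0.0, 80.9]
force: [0.3, -0.3, -0.1]
grip_width: 0.0006
grasp_force: 0.0
t 17.45 pos [ 0.5355 -0.1696  0.1334] rot [-179.7    0.    80.9] F [ 0.3 -0.3 -0.1] | units tx -0.02 ty 0.03 tz 1.37
```

View pics/s6c.png

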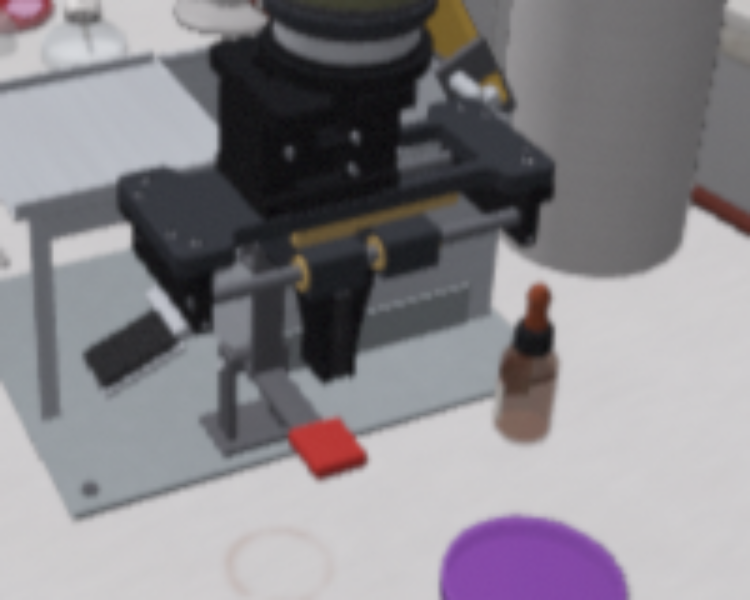

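The tip is above the tab. Before pressing, I'll check how far the wrist camera sticks out towards the lever.

```bash
python3 -c "
from h import *
print(ray('wrist',(320,240))[0]-np.array(env.get_obs()['tool_pos']))"
```

```text
[0.0125587  0.07462781 0.14538269]
```

```bash
python3 -m pendant '[{"tx":-0.06,"ty":0,"tz":0.5,"spin":0,"claw":1},{"tx":0,"ty":0,"tz":0.3,"spin":0,"claw":1},{"tx":0,"ty":0,"tz":0.2,"spin":0,"claw":1},{"tx":0,"ty":0,"tz":0.2,"spin":0,"claw":1},{"tx":0,"ty":0,"tz":0.22,"spin":0,"claw":1},{"tx":0,"ty":0,"tz":0.04,"spin":0,"claw":1},{"tx":0,"ty":0,"tz":0,"spin":0,"claw":1},{"tx":0,"ty":0,"tz":0,"spin":0,"claw":1},{"tx":0,"ty":0,"tz":0,"spin":0,"claw":1},{"tx":0,"ty":0,"tz":0,"spin":0,"claw":1}]'
python3 -m pendant '[{"tx":0,"ty":0,"tz":0,"spin":0,"claw":1},{"tx":0,"ty":0,"tz":0,"spin":0,"claw":1},{"tx":0,"ty":0,"tz":0,"spin":0,"claw":1},{"tx":0,"ty":0,"tz":0,"spin":0,"claw":1}]'
python3 -c "
from h import *
im=snap('scene','s7.png');cv2.imwrite('pics/s7c.png',cv2.resize(im[160:360,220:460,::-1],(720,600)))"
```

```text
time_s: 18.75
tool_pos: [0.5371, -0.1733, 0.0627]
tool_rot: [180.0, -0.0, 80.9]
force: [-1.1, 0.4, 1.7]
grip_width: 0.0006
grasp_force: 0.5
time_s: 19.25
tool_pos: [0.5371, -0.1733, 0.0626]
tool_rot: [180.0, -0.0, 80.9]
force: [0.9, 0.9, 1.2]
grip_width: 0.0002
grasp_force: 0.5
```

View pics/s7c.png

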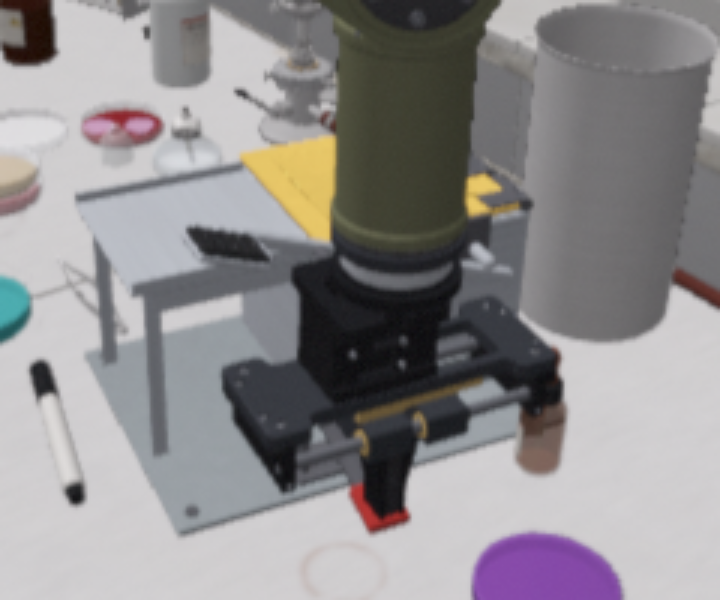

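The flap is shut and the paddle is up. I'll lift clear and hand in after a numeric check.

```bash
python3 -m pendant '[{"tx":0,"ty":0,"tz":-0.3,"spin":0,"claw":1},{"tx":0,"ty":0,"tz":-0.5,"spin":0,"claw":1},{"tx":0,"ty":0,"tz":-0.6,"spin":0,"claw":1},{"tx":0,"ty":0,"tz":-0.6,"spin":0,"claw":1},{"tx":0,"ty":0,"tz":-0.6,"spin":0,"claw":1},{"tx":-0.3,"ty":0,"tz":-0.4,"spin":0,"claw":1},{"tx":-0.3,"ty":0,"tz":0,"spin":0,"claw":1},{"tx":0,"ty":0,"tz":0,"spin":0,"claw":1},{"tx":0,"ty":0,"tz":0,"spin":0,"claw":1}]'
python3 -c "
from h import *
a=cv2.imread('pics/top0.png').astype(int);b=snap('top','t9.png')[:,:,::-1].astype(int)
m=(abs(a-b).max(2)>40).astype(np.uint8)
n,_,s,c=cv2.connectedComponentsWithStats(m)
print([(s[i].tolist()) for i in range(1,n) if s[i][4]>15])
a=cv2.imread('pics/scene0.png').astype(int);b=snap('scene','s9.png')[:,:,::-1].astype(int)
h=cv2.cvtColor(b.astype(np.uint8),cv2.COLOR_BGR2HSV);g=cv2.cvtColor(a.astype(np.uint8),cv2.COLOR_BGR2HSV)
for q in (g,h):
  k=cv2.inRange(q,(20,150,80),(35,255,255));ys,xs=np.nonzero(k[195:250,295:400]);print(len(xs),ys.min()+195,ys.max()+195,xs.min()+295)
  k=cv2.inRange(q,(0,180,80),(8,255,255));ys,xs=np.nonzero(k[305:335,330:365]);print('tab',len(xs),xs.mean(),ys.mean())
m=(abs(a-b).max(2)>40).astype(np.uint8);n,_,s,c=cv2.connectedComponentsWithStats(m)
print([(s[i].tolist()) for i in range(1,n) if s[i][4]>15])
togo(.5,0,.2)"
```

```text
time_s: 20.42
tool_pos: [0.5318, -0.2025, 0.2115]
tool_rot: [-179.9, -0.0, 80.9]
force: [-0.4, 0.7, -0.4]
grip_width: 0.0008
grasp_force: 0.0
[[380, 164, 186, 238, 25230], [517, 166, 13, 8, 28], [529, 168, 8, 5, 30], [270, 247, 46, 44, 1320], [344, 474, 63, 6, 345]]
114 204 240 322
tab 155 16.929032258064517 14.167741935483871
17 208 240 327
tab 108 16.833333333333332 14.25
[[15, 0, 68, 77, 2800], [164, 0, 262, 276, 21691], [47, 78, 57, 81, 2390], [264, 218, 25, 6, 54], [339, 242, 15, 8, 50], [3, 246, 20, 19, 132], [38, 308, 4, 30, 62]]
t 20.52 pos [ 0.5321 -0.2022  0.2117] rot [-179.9   -0.    81. ] F [ 0.8  0.3 -1.2] | units tx 3.89 ty -1.27 tz 0.23
```

In the top view only the plate and the arm differ from the start, and the flap and lever are back at rest. Handing in.

```bash
python3 -c "
from cell import env
print(env.sign_off())"
```

```text
the job is handed in; nothing more can be done
None
```

The plate is in the bin, the catch is released and the flap has fallen shut. I handed the job in at about 20.5 s; nothing else visibly moved, though in the last picture the arm hid part of the bench around the dropper.

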